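# Hang the beech turner back on the utensil rail with its S-hook

### The job

The small wooden turner has been washed and should hang on the steel utensil rail again. It lies flat, so nothing can get under the hole in its handle: first lay it flat on the chopping block with the hole end of the handle sticking out past an edge of the block, and let go of it. Then take the empty S-hook off the rail, bring its lower bend up through the hole from below, lift the turner clear on the hook, and hang the hook over the rail again and let go, so that the turner hangs freely from it with no more than a slight sway; leave the salt shaker, pepper mill and honey jar standing where they are.

Things in the scene. Friction and masses are not known exactly. Their poses are not given: they have to be found in the camera images.
- turner: Flat beech turner, 185 x 57 x 7 mm, 55 g, first lying on the worktop. Origin: middle of its length and width, on the underside. +x runs along it to the round handle end (x = 92.5 mm), -x to the edge of the slotted blade (57 mm wide from x = -45 mm on), z is square to the flat. Handle 21 mm wide at x = 10 mm, 30 mm at the end. Balance point near x = -14 mm.
- turner_hole (a point): Centre of the round hanging hole through the handle end, at mid-thickness: 15 mm across, 77.5 mm from the turner's middle, with 7.5 mm of wood left all round it and to the end of the handle.
- turner_edge (a point): Middle of the turner's blade edge, at mid-thickness, 90.5 mm from the turner's middle on the side away from the hole: the lowest point when it hangs.
- hook: S-hook of round steel wire 5 mm thick, 113 mm tall, 37 mm wide, 50 g, first hanging empty on the rail. Origin: its centre; z up along it, y square to the S (along the rail). From the lower tip (x = -16 mm) the bottom bend leads to x = +16 mm; the wire crosses to x = -16 mm between z = -11 and +18 mm, and the top bend leads over to its free tip at x = +16, z = +24 mm. Bend radius 16 mm.
- hook_top (a point): Wire axis at the top of the top bend, 54 mm above the hook's origin, 7.5 mm above the rail's axis as it hangs. Below the bend, two straight parallel legs at x = +16 and -16 mm (z = +38 to +24 mm) can be gripped across from above, a finger before and one behind the rail. The rail enters the bend from the hook's +x side, under its free tip.
- hook_seat (a point): Wire axis at the bottom of the bottom bend, 54 mm below the hook's origin. The rim of the turner's hole comes to rest on it, with the hole's centre about 5 mm below.
- hook_tip (a point): Wire axis at the free lower tip, which points up: 22 mm above the bottom of the bend, 16 mm to -x of the hook's middle. Its rounded top is 3.3 mm higher. As the hook hangs, this tip faces the front of the stand.
- stand: Utensil stand, fixed: dark steel tube 10 mm thick bent to an upside-down U, on an oak foot 92 x 300 x 14 mm. Origin: middle of the foot's underside. x points to the stand's back, away from the robot, y along the rail, whose straight part runs from y = -103 to +103 mm. A spoon hangs on its own hook at y = +75 mm; the empty hook starts between y = -80 and -10 mm.
- rail_mid (a point): Middle of the rail, on the tube's axis, 312 mm above the worktop; axes as the stand's.
- block: Chopping block of dark and light wooden staves, fixed, 170 mm (its x) by 230 mm (its y) by 50 mm thick, all edges free. Origin: middle of its underside, on the worktop.
- salt_shaker: Salt shaker, 44 x 44 x 90 mm, standing; origin at the centre of its foot. Not to be disturbed.
- pepper_mill: Dark wooden pepper mill, 58 x 58 x 170 mm, standing; origin at the centre of its foot. Not to be disturbed.
- honey_jar: Honey jar with a green lid, 64 x 68 x 84 mm, standing; origin at the centre of its foot. Not to be disturbed.

How it is judged (in metres and radians):
On the way, in this order (a step that is already met when the one before it is completed fails the run):
1. the turner lies let go on the chopping block, flat, its hole out past an edge of the block (z of turner_hole in the frame of block between 0.047 and 0.062 m and angle between turner's own x axis and vertical between 1.47 and 1.67 rad and (x of turner_hole in the frame of block above 0.0925 m or x of turner_hole in the frame of block below -0.0925 m or y of turner_hole in the frame of block above 0.1225 m or y of turner_hole in the frame of block below -0.1225 m) and contact force between turner and block above 0.1 N and contact force between turner and the fingers below 0.05 N and linear speed of turner below 0.05 m/s), for 0.2 s.
2. the hook, held by the robot and off the rail, carries the turner by its hole, clear of the worktop and the block (distance between turner_hole and hook_seat below 0.014 m and contact force between hook and the fingers above 0.5 N and contact force between hook and stand below 0.05 N and contact force between turner and the fingers below 0.2 N and contact force between turner and block below 0.02 N and height (world z) of turner_edge above 0.02 m and height (world z) of turner_hole above 0.15 m), for 0.2 s.
At the end, for the whole second after the job is handed in: The hook's top bend rests on the straight part of the rail (top within 12 mm of its axis), the turner hangs by its hole in the bottom bend (hole centre within 14 mm of it), handle up, within 0.25 rad of upright, clear of the stand, let go, swaying little (turner < 0.15 m/s, hook < 0.1 m/s) (distance between turner_hole and hook_seat below 0.014 m and x of hook_top in the frame of rail_mid between -0.012 and 0.012 m and z of hook_top in the frame of rail_mid between 0.003 and 0.012 m and y of hook_top in the frame of rail_mid between -0.112 and 0.112 m and angle between turner's own x axis and vertical below 0.25 rad and contact force between hook and stand above 0.2 N and contact force between turner and hook above 0.1 N and contact force between turner and stand below 0.05 N and linear speed of turner below 0.15 m/s and linear speed of hook below 0.1 m/s); the robot touches nothing.
It fails at once if the salt shaker is knocked over or moved by more than 30 mm (distance of salt_shaker from where it was at the start of the episode above 0.03 m or angle between salt_shaker's own z axis and vertical above 0.35 rad).
It fails at once if the pepper mill is knocked over or moved by more than 30 mm (distance of pepper_mill from where it was at the start of the episode above 0.03 m or angle between pepper_mill's own z axis and vertical above 0.35 rad).
It fails at once if the honey jar is knocked over or moved by more than 30 mm (distance of honey_jar from where it was at the start of the episode above 0.03 m or angle between honey_jar's own z axis and vertical above 0.35 rad).
It also fails if it takes over 72 s, if anything falls off the work surface, if the arm or the gripper's body presses on something with over 40 N, if the wrist force passes 120 N, or if a joint passes its speed limit or range.

### The arm

A 6-joint arm with a two-finger parallel gripper is mounted at the origin on a cart in front of the work surface, level with it; the furniture and walls round the work are solid. World frame = base frame: x ahead of the robot, y to its left, z up, the work surface at z = 0. Lengths are in mm, angles in degrees, forces in N, time in s.
With the tool pointing down it reaches from about 300 to 850 mm from the base axis. Payload 4.2 kg.
Tool frame: the origin (TCP) lies midway between the tips of the shut fingers; the grasp point (between the pads) lies 19 mm behind it; z points along the fingers, y is the line along which they close (so a half turn about z gives the same grasp; the last joint's range is limited). The gripper opens to 91 mm and grips with 3 to 60 N. Pads are 32 mm wide; open, the fingers measure 118 mm over their backs; the gripper's body (76 mm by 178 mm) begins 60 mm behind the grasp point.
Start: joints at [62.395, 18.312, 89.639, -0, 72.044, -1.146], TCP at [256.203, 514.787, 185.776] pointing down, gripper open.
Joint ranges: [-177.97, 177.97], [-48.28, 115.42], [12.27, 149.76], [-77.06, 257.06], [2.81, 150.46], [-146.56, 146.56]. Speed limits (degrees/s): [147.25, 147.25, 180, 180, 180, 180].

### API

Orientations are given as [roll, pitch, yaw] about the fixed x, y, z axes, in that order (R = Rz(yaw) Ry(pitch) Rx(roll)).
In Python, from workcell import env gives the robot as it stands.
- The arm moves only by the shell command python3 -m jog 'ROWS' [FORCE]. ROWS is a JSON object of lists of equal length, an entry for each row: "jaw": the finger opening in mm, from 0 to 91.2; "slide": the shift along the tool's x, y, z in units of 30 mm (1.0 is 30 mm), a list of three; "spin": the turn about the tool's z in units of 8 degrees (1.0 is 8 degrees). In form: {"jaw": [jaw, ...], "slide": [[dx, dy, dz], ...], "spin": [spin, ...]}. A call has 1 to 10 rows; each row shifts and turns the commanded pose from where the row before left it, along the tool's axes as they then stand; what a row does not reach is not made up. A row lasts 1/10 s, in which the tool goes at most 50 mm and 8.59 degrees, less where a joint would pass 70% of its speed; a pose out of reach is approached as far as the arm can. A call is refused whole if a number of a shift passes 1 or a number of a turn 1, either way. A call with a gripper value outside its range is refused whole. The fingers move at their own pace and stop on an object; FORCE is the grip in N (left out, the last holds). Time passes only in rows, so rows that do not move let the fingers close. It gives the time, the measured TCP pose, the force, the opening and the grip force at its end, in the units of the state.
- env.state(): the state, without advancing time (a new reading comes with each control period).
- env.grab_frame(name): name is "scene" or "top" or "wrist"; returns the picture (384x512x3 uint8, red, green, blue); there is no depth.
- env.camera_model(name): a dict with "fx", "fy", "cx", "cy" (pixels), "camera_from_world" (4x4, takes a point from world to camera coordinates). Camera axes: x right, y up, looking along -z (the intrinsics and any distortion apply to the point x, -y, -z); pixel columns grow to the right and rows downward; lengths in mm; the calibration is good to about 2 mm. A picture is of the moment at which its call begins: read the wrist's pose just before it. camera_model takes no time and is no camera call; for the wrist camera it gives the pose at the moment of the call.
- env.job_done(): hands the job in; it is judged then, once.
The state is a dict: "time_s": time; "qpos": joint angles; "qvel": joint speeds; "effort": joint torques, N m; "ee_pos": TCP position; "ee_rot": TCP orientation; "force": force on the tool from outside, world axes, zero at the start; "torque": the same for the moment, N m; "gripper_width": finger opening in mm; "gripper_force": force on a finger pad.
Only numpy, scipy, OpenCV 4.12 (cv2) and the standard library are available. Lean on these libraries where they do the work, as an engineer would, in place of code of your own. Each camera call takes 0.05 s, during which the arm holds its last target. There are 200 camera calls.

## Working session

There is one attempt and no reset: what is moved stays moved. The work goes in short steps, Python scripts to look and compute and a shell command to move; the robot and the scene stay as the last step left them, time stands still between calls to the robot, and variables do not carry over. Pictures are saved under pics/ and viewed, at most 10 in all, crops included, and the job is handed in when it is done.

```bash
mkdir -p pics; ls; cat > h.py <<'E'
import numpy as np, cv2, json
from workcell import env
def save(n,f,crop=None,s=1):
    im=env.grab_frame(n)[:,:,::-1]; np.save('pics/'+f+'.npy',im)
    if crop: im=im[crop[1]:crop[3],crop[0]:crop[2]]
    if s!=1: im=cv2.resize(im,None,fx=s,fy=s,interpolation=cv2.INTER_CUBIC)
    cv2.imwrite('pics/'+f+'.png',im)
def ray(m,u,v):
    T=np.array(m['camera_from_world']);R=T[:3,:3];c=-R.T@T[:3,3]
    d=R.T@np.array([(u-m['cx'])/m['fx'],-(v-m['cy'])/m['fy'],-1]);return c,d
def atz(m,u,v,z):
    c,d=ray(m,u,v);return c+d*(z-c[2])/d[2]
def proj(m,p):
    T=np.array(m['camera_from_world']);q=T[:3,:3]@np.array(p)+T[:3,3]
    return m['cx']+m['fx']*q[0]/-q[2], m['cy']-m['fy']*q[1]/-q[2]
E
python3 - <<'E'
from h import *
s=env.state();print(s)
for n in('scene','top'):
    m=env.camera_model(n);print(n,m);save(n,n+'0',s=1.5)
E
```

```text
pics
{'time_s': 0.0, 'qpos': array([ 6.23957275e+01,  1.83511627e+01,  8.97060952e+01,  5.49692969e-04,
        7.20438946e+01, -1.14577062e+00]), 'qvel': array([-0.05872987, -0.08257753,  0.06315846, -0.01292977, -0.00331758,
        0.03447461]), 'effort': array([-1.17274503e-03, -4.12460947e+01, -2.31975996e+01,  7.26112607e-02,
        4.57496429e-02, -1.34674374e-04]), 'ee_pos': array([255.92907666, 514.28404219, 184.92722986]), 'ee_rot': array([-1.79898878e+02, -2.54517281e-03,  1.53541326e+02]), 'force': array([-0.10847742, -0.42754387,  0.61031829]), 'torque': array([ 0.01405418, -0.00209059,  0.01723525]), 'gripper_force': 0.0, 'gripper_width': 91.31371435868523}
scene {'fx': 375.9914795467129, 'fy': 375.9914795467129, 'cx': 253.23673225430954, 'cy': 193.03220605163986, 'camera_from_world': array([[ 9.15076669e-01, -4.03075532e-01,  1.28376647e-02,
        -5.27672586e+02],
       [ 2.64377404e-01,  6.23629298e-01,  7.35656908e-01,
        -2.61228270e+02],
       [-3.04531243e-01, -6.69788484e-01,  6.77232684e-01,
        -1.01928829e+03],
       [ 0.00000000e+00,  0.00000000e+00,  0.00000000e+00,
         1.00000000e+00]])}
top {'fx': 406.8324420559062, 'fy': 406.8324420559062, 'cx': 262.34673166842094, 'cy': 182.6800922483176, 'camera_from_world': array([[-1.06197590e-02, -9.99941443e-01,  2.08125038e-03,
        -2.91695397e+01],
       [ 9.79462608e-01, -9.98312220e-03,  2.01378590e-01,
        -5.86936228e+02],
       [-2.01346020e-01,  4.17709903e-03,  9.79511272e-01,
        -1.25743969e+03],
       [ 0.00000000e+00,  0.00000000e+00,  0.00000000e+00,
         1.00000000e+00]])}
```

View pics/scene0.png

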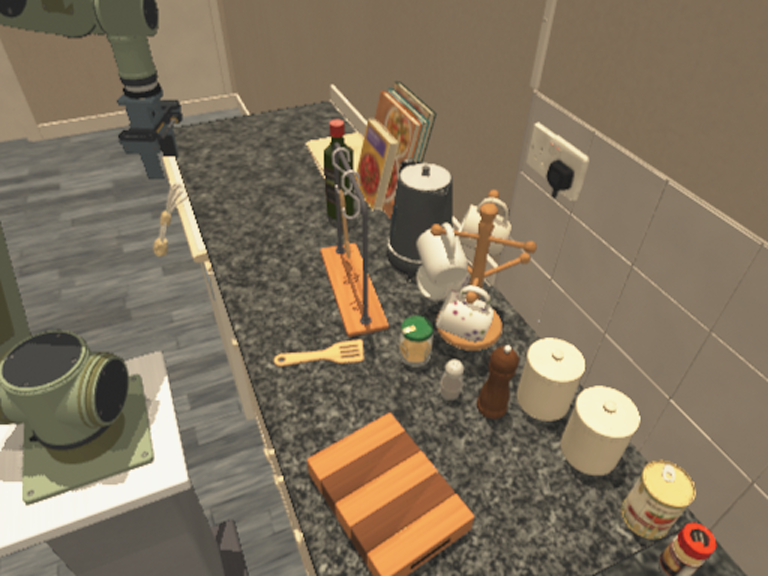

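View pics/top0.png

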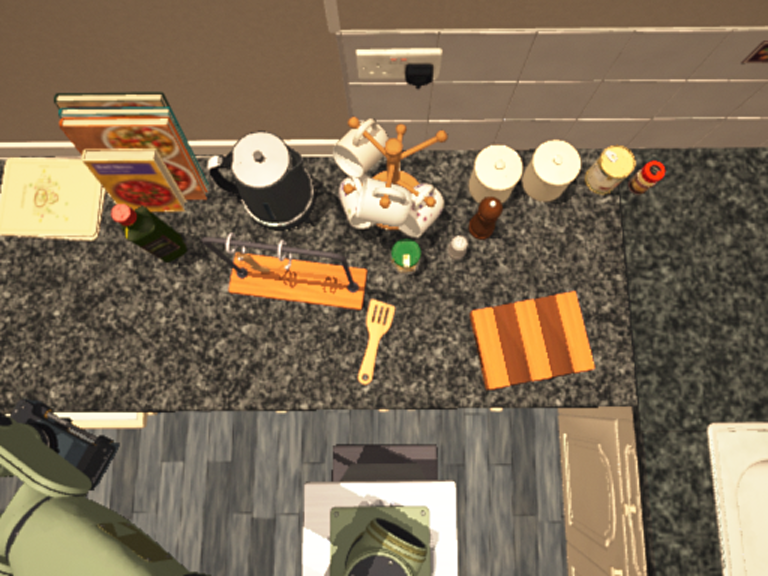

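The scene view shows the turner lying between the stand and the block, with its hole toward the robot. In the 1.5x top view the hole is at about (366,378) and the blade edge at about (381,302). The block's top corners are near (473,311), (577,293), (593,368) and (488,388), and the empty hook sits near (282,245). Next I'll measure on crops.

```bash
python3 - <<'E'
from h import *
t=np.load('pics/top0.npy');s=np.load('pics/scene0.npy')
a=cv2.resize(t[148:212,130:260],None,fx=4,fy=4,interpolation=cv2.INTER_CUBIC) #520x256
b=cv2.resize(s[90:230,205:265],None,fx=4,fy=4,interpolation=cv2.INTER_CUBIC) #240x560
c=cv2.resize(t[195:262,235:400],None,fx=3.2,fy=3.2,interpolation=cv2.INTER_CUBIC)[:300,:528]
im=np.zeros((580,790,3),np.uint8);im[:256,:520]=a;im[:560,540:780]=b;im[270:270+c.shape[0],:c.shape[1]]=c
cv2.imwrite('pics/c1.png',im)
m=env.camera_model('top')
for n,u,v,z in [('hole',366,378,3.5),('edge',381,302,3.5),('b1',473,311,50),('b2',577,293,50),('b3',593,368,50),('b4',488,388,50),
 ('salt',457,243,90),('pep',489,205,170),('honey',406,252,84),('footL',229,290,14),('footR',363,308,14),('footTR',368,270,14),('footTL',235,255,14)]:
    print(n,atz(m,u/1.5,v/1.5,z).round(1))
E
```

```text
hole [367.8  26.8   3.5]
edge [534.7  -6.9   3.5]
b1 [ 505.8 -205.2   50. ]
b2 [ 542.7 -431.6   50. ]
b3 [ 381.9 -453.9   50. ]
b4 [ 342.8 -230.7   50. ]
salt [ 646.5 -171.1   90. ]
pep [ 704.4 -229.3  170. ]
honey [629.3 -62.3  84. ]
footL [563.5 330.4  14. ]
footR [520.   32.8  14. ]
footTR [605.8  21.5  14. ]
footTL [643.3 320.4  14. ]
```

View pics/c1.png

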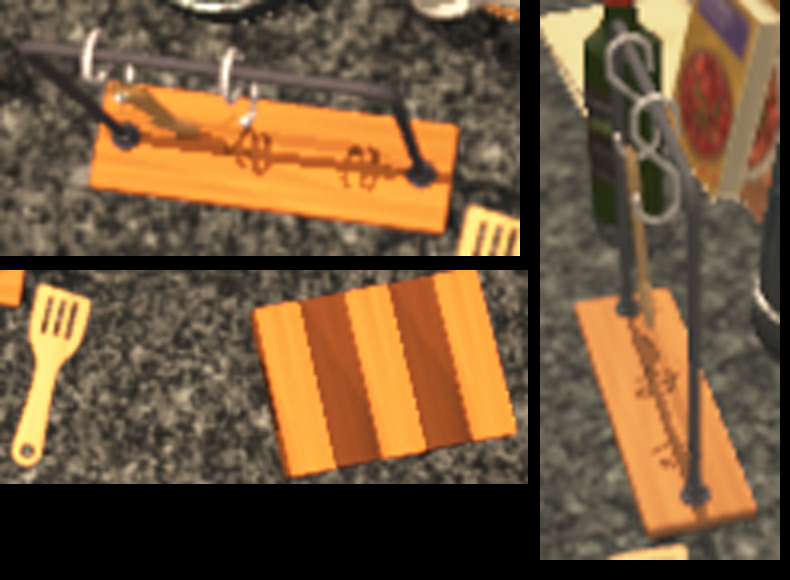

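The crops show the rail from (25,47) to (395,95) in the top crop. The empty hook's top is at about (230,50) and its seat at about (247,122). In the scene crop the hook's top is at (655,95) and its bottom at (658,220). The turner hole is at (27,451) and its blade middle at (66,291) in the lower crop.

```bash
python3 - <<'E'
from h import *
m=env.camera_model('top');s=env.camera_model('scene')
T=lambda x,y:(x/4+130,y/4+148)
S=lambda x,y:((x-540)/4+205,y/4+90)
C=lambda x,y:(x/3.2+235,(y-270)/3.2+195)
for n,p,z in [('hole',C(27,451),3.5),('edge',C(66,291),3.5),('railL',T(25,47),312),('railR',T(395,95),312),('hooktop',T(230,50),322),('railhook',T(228,73),312),('postL',T(125,136),20),('postR',T(424,174),20),
 ('k1',C(255,312),50),('k2',C(482,268),50),('k3',C(516,432),50),('k4',C(290,477),50)]:
    print(n,atz(m,*p,z).round(1))
def tri(p,q):
    A=[];b=[]
    M=np.zeros((3,3));v=np.zeros(3)
    for mm,px in((m,p),(s,q)):
        c,d=ray(mm,*px);d/=np.linalg.norm(d);P=np.eye(3)-np.outer(d,d);M+=P;v+=P@c
    return np.linalg.solve(M,v).round(1)
print('hooktop',tri(T(230,50),S(655,95)),'seat',tri(T(247,122),S(658,220)))
for n,p,z in[('postR',S(693,492),20),('postL',S(627,306),20),('hole',(280/1.5,359/1.5),3.5),('edge',(362/1.5,350/1.5),3.5)]:print('sc',n,atz(s,*p,z).round(1))
E
```

```text
hole [369.2  28.7   3.5]
edge [533.9 -12.3   3.5]
railL [599.8 297.2 312. ]
railR [564.9  53.5 312. ]
hooktop [593.7 160.4 322. ]
railhook [580.8 163.1 312. ]
postL [600.5 301.8  20. ]
postR [565.8  52.4  20. ]
k1 [ 503.2 -203.    50. ]
k2 [ 545.8 -434.9   50. ]
k3 [ 381.  -456.8   50. ]
k4 [ 339.7 -231.4   50. ]
hooktop [588.  161.7 321.1] seat [576.9 166.7 207. ]
sc postR [564.4  52.7  20. ]
sc postL [600.6 297.7  20. ]
sc hole [368.   31.6   3.5]
sc edge [531.  -11.6   3.5]
```

```bash
cat >> h.py <<'E'
def go(x,y,z,psi):
    """units total in the CURRENT tool frame (slide before spin), and after spin"""
    s=env.state();p=s['ee_pos'];R0=s['ee_rot'];d=np.array([x,y,z])-p
    f=lambda a:(np.array([np.cos(a)*d[0]+np.sin(a)*d[1],np.sin(a)*d[0]-np.cos(a)*d[1],-d[2]])/30).round(3)
    c=R0[2];dp=(psi-c+180)%360-180
    print('t',round(s['time_s'],2),'at',p.round(1),R0.round(1),'w',round(s['gripper_width'],1),'dist',np.linalg.norm(d).round(1))
    print('slide pre-spin',f(np.radians(c)),'slide post-spin',f(np.radians(psi)),'spin total',round(-dp/8,2))
E
python3 -c "
from h import *
go(440,11.7,60,165.6)"
```

```text
t 0.1 at [256.  514.3 185. ] [-179.9   -0.   153.5] w 91.0 dist 549.7
slide pre-spin [-12.957 -12.265   4.168] slide post-spin [-10.108 -14.702   4.168] spin total -1.51
```

```bash
python3 -m jog '{"jaw":[60,60,60,60,60,60,60,60,60,60],"slide":[[-0.864,-0.818,0],[-0.864,-0.818,0],[-0.864,-0.818,0],[-0.864,-0.818,0],[-0.864,-0.818,0],[-0.864,-0.818,0],[-0.864,-0.818,0],[-0.864,-0.818,0],[-0.864,-0.818,0],[-0.864,-0.818,0]],"spin":[0,0,0,0,0,0,0,0,0,0]}'
python3 -m jog '{"jaw":[60,60,60,60,60,60,60,60,60],"slide":[[-0.864,-0.818,0.83],[-0.864,-0.818,0.83],[-0.864,-0.818,0.83],[-0.864,-0.818,0.83],[-0.864,-0.818,0.83],[0,0,0],[0,0,0],[0,0,0],[0,0,0]],"spin":[0,0,0,0,0,-0.76,-0.76,0,0]}'
python3 -c "
from h import *
save('wrist','w1')
go(440,11.7,1.5,165.6)
m=env.camera_model('wrist');print(m)
for p in [(368.5,30,3.5),(532.5,-12,3.5),(440,11.7,3)]:print(proj(m,p))"
```

```text
time_s: 1.1
ee_pos: [378.9, 178.1, 185.5]
ee_rot: [-180.0, -0.0, 153.6]
force: [0.0, -0.2, -0.3]
gripper_width: 59.8
gripper_force: 0.0
time_s: 2.0
ee_pos: [440.1, 12.1, 61.1]
ee_rot: [180.0, -0.0, 165.6]
force: [0.1, 0.0, -0.2]
gripper_width: 60.0
gripper_force: 0.0
t 2.05 at [440.2  12.2  61.3] [180.    0.  165.6] w 60.0 dist 59.8
slide pre-spin [ 0.002 -0.017  1.992] slide post-spin [ 0.002 -0.017  1.992] spin total 0.0
{'fx': 318.930980383816, 'fy': 318.930980383816, 'cx': 256.359369699938, 'cy': 187.62119190033283, 'camera_from_world': array([[ 2.49987638e-01,  9.68249028e-01,  1.00603912e-05,
        -1.21497374e+02],
       [-9.26540667e-01,  2.39222170e-01, -2.90336263e-01,
         4.01858417e+02],
       [-2.81120211e-01,  7.25711553e-02,  9.56924686e-01,
        -1.49253935e+02],
       [ 0.00000000e+00,  0.00000000e+00,  0.00000000e+00,
         1.00000000e+00]])}
(np.float64(255.934563398288), np.float64(101.75203984207647))
(np.float64(256.3616184076092), np.float64(290.26030331829884))
(np.float64(256.1529272925844), np.float64(192.2312322005173))
```

View pics/w1.png

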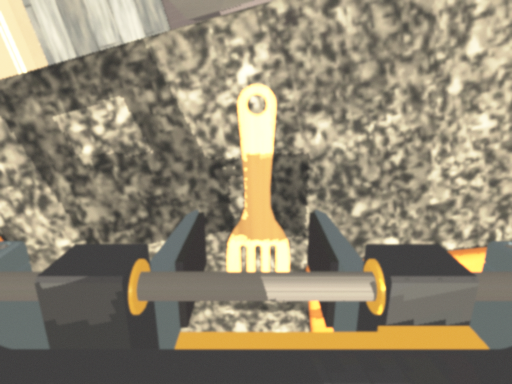

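In the wrist view the turner lies straight between the fingers, with its hole at (257,103) against a predicted (256,102). I'll go down and grip.

```bash
python3 -m jog '{"jaw":[60,60,60,60,10,10,10,10,10],"slide":[[0,0,0.7],[0,0,0.7],[0,0,0.5],[0,0,0.08],[0,0,0],[0,0,0],[0,0,0],[0,0,0],[0,0,0]],"spin":[0,0,0,0,0,0,0,0,0]}' 15
python3 -m jog '{"jaw":[10,10,10,10,10],"slide":[[0,0,-0.5],[0,0,-1],[0,0,-1],[0,0,-0.8],[0,0,0]],"spin":[0,0,0,0,0]}'
python3 -c "
from h import *
c=np.array([443.3,-330.8]);a=np.radians(9.4);X=np.array([np.cos(a),np.sin(a)]);Y=np.array([-X[1],X[0]])
hole=c+Y*(115+32); mid=hole-77.5*Y; g=mid+5*Y; print('hole',hole,'grip',g)
go(g[0],g[1],110,99.4)"
```

```text
time_s: 2.95
ee_pos: [440.6, 12.0, 2.3]
ee_rot: [180.0, 0.1, 165.7]
force: [0.2, -0.6, 0.5]
gripper_width: 22.9
gripper_force: 0.0
time_s: 3.45
ee_pos: [442.9, 12.0, 103.9]
ee_rot: [179.9, 0.4, 165.7]
force: [0.9, -0.5, -0.4]
gripper_width: 9.8
gripper_force: 0.0
hole [ 419.29108355 -185.77389224] grip [ 431.13221581 -257.30037396]
t 3.45 at [442.9  12.  103.9] [179.9   0.4 165.7] w 9.8 dist 269.6
slide pre-spin [-1.84  -8.795 -0.202] slide post-spin [-8.792 -1.852 -0.202] spin total 8.29
```

The fingers hadn't finished closing before the lift. I'll reopen and check where the turner is.

```bash
python3 -m jog '{"jaw":[60,60,60,60],"slide":[[0,0,0.5],[0,0,0.9],[0,0,0],[0,0,0]],"spin":[0,0,0,0]}'
python3 -c "
from h import *
save('wrist','w2')
go(440,11.7,1.5,165.6)
m=env.camera_model('wrist')
for p in [(368.5,30,3.5),(532.5,-12,3.5),(440,11.7,3)]:print(proj(m,p))"
```

```text
time_s: 3.85
ee_pos: [439.5, 12.0, 58.3]
ee_rot: [-180.0, -0.1, 165.7]
force: [0.6, 0.4, 0.5]
gripper_width: 39.1
gripper_force: 0.0
t 3.9 at [440.4  12.   59. ] [180.   -0.  165.7] w 43.2 dist 57.5
slide pre-spin [ 0.011 -0.013  1.917] slide post-spin [ 0.011 -0.013  1.917] spin total 0.01
(np.float64(256.23299141705013), np.float64(101.53329975484836))
(np.float64(256.3426215028376), np.float64(291.5361500473584))
(np.float64(256.2986306916611), np.float64(192.79481622610905))
```

View pics/w2.png

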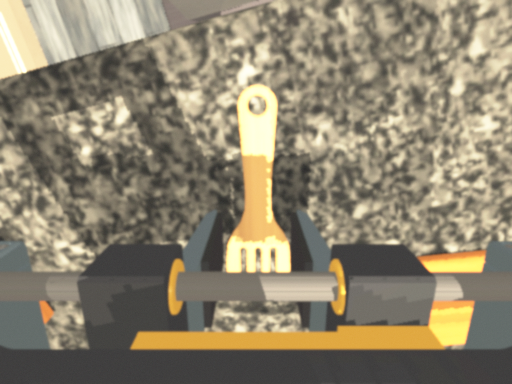

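The turner hasn't moved: the hole is at (258,103), same as before. I'll repeat the grasp and give it more time to close.

```bash
python3 -m jog '{"jaw":[45,45,45,45,10,10,10,10,10,10],"slide":[[0,0,0.7],[0,0,0.7],[0,0,0.42],[0,0,0.1],[0,0,0],[0,0,0],[0,0,0],[0,0,0],[0,0,0],[0,0,0]],"spin":[0,0,0,0,0,0,0,0,0,0]}' 20
python3 -m jog '{"jaw":[10,10,10,10,10],"slide":[[0,0,0],[0,0,0],[0,0,0],[0,0,0],[0,0,0]],"spin":[0,0,0,0,0]}'
```

```text
time_s: 4.9
ee_pos: [440.4, 12.0, 1.4]
ee_rot: [180.0, 0.0, 165.7]
force: [0.1, 0.2, 0.1]
gripper_width: 9.9
gripper_force: 0.0
time_s: 5.4
ee_pos: [440.2, 12.0, 1.2]
ee_rot: [180.0, -0.0, 165.7]
force: [0.1, -1.2, 0.0]
gripper_width: 9.9
gripper_force: 0.0
```

```bash
python3 - <<'E'
from h import *
save('wrist','w3');w=np.load('pics/w3.npy');save('scene','s3');s=np.load('pics/s3.npy');save('top','t3');t=np.load('pics/t3.npy')
im=np.zeros((600,800,3),np.uint8);im[:300,:400]=cv2.resize(w,(400,300))
im[:400,400:800]=cv2.resize(s[180:280,160:260],(400,400),interpolation=cv2.INTER_CUBIC)
im[300:600,:400]=cv2.resize(t[180:270,210:330],(400,300),interpolation=cv2.INTER_CUBIC)
cv2.imwrite('pics/c3.png',im);print(env.state()['ee_pos'],env.state()['gripper_width'])
E
```

```text
[440.29209701  12.01170187   1.23361592] 10.270302793796674
```

View pics/c3.png

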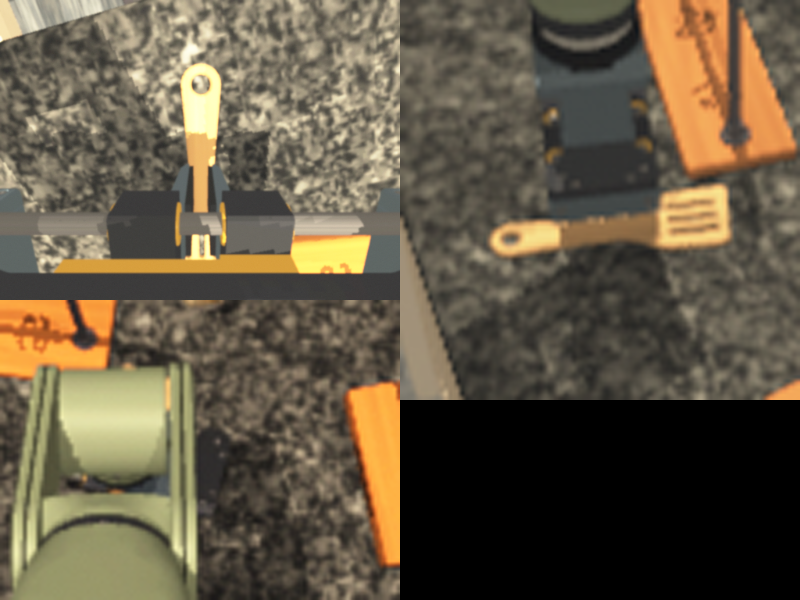

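```bash
python3 - <<'E'
from h import *
s=env.camera_model('scene')
for p in [(440,12,0),(440,12,20),(440,12,40),(440,-5,0),(440,-5,20),(440,-5,40)]:
    u,v=proj(s,p);print(p,round(400+(u-160)*4),round((v-180)*4))
print(env.state()['qpos'].round(2))
E
```

```text
(440, 12, 0) 605 230
(440, 12, 20) 603 213
(440, 12, 40) 601 195
(440, -5, 0) 612 246
(440, -5, 20) 610 229
(440, -5, 40) 609 211
[ 6.0000e-02  1.8840e+01  1.2108e+02  1.0000e-02  4.0070e+01 -7.5640e+01]
```

Both views put the visible finger tips about 30 mm above the reported TCP. In the scene crop the tips end near row 215, above the handle, and nothing has been touched. I'll open and go down in small steps, watching the force.

```bash
python3 -m jog '{"jaw":[45,45,45,45,45,45,45,45],"slide":[[0,0,0],[0,0,0],[0,0,0],[0,0,0],[0,0,0],[0,0,0.25],[0,0,0.25],[0,0,0]],"spin":[0,0,0,0,0,0,0,0]}' 20
python3 - <<'E'
from h import *
save('scene','s4');s=np.load('pics/s4.npy');save('wrist','w4');w=np.load('pics/w4.npy')
im=np.zeros((480,800,3),np.uint8);im[:480,:400]=cv2.resize(s[160:280,160:260],(400,480),interpolation=cv2.INTER_CUBIC)
im[:300,400:]=cv2.resize(w,(400,300));cv2.imwrite('pics/c4.png',im);print(env.state()['ee_pos'],env.state()['force'])
E
```

```text
time_s: 6.35
ee_pos: [439.1, 12.0, -15.0]
ee_rot: [-180.0, -0.2, 165.7]
force: [0.5, 0.2, -0.0]
gripper_width: 45.2
gripper_force: 0.0
[439.8915583   12.04600098 -14.22540328] [ 0.64266695 -0.69674798  0.60712411]
```

View pics/c4.png

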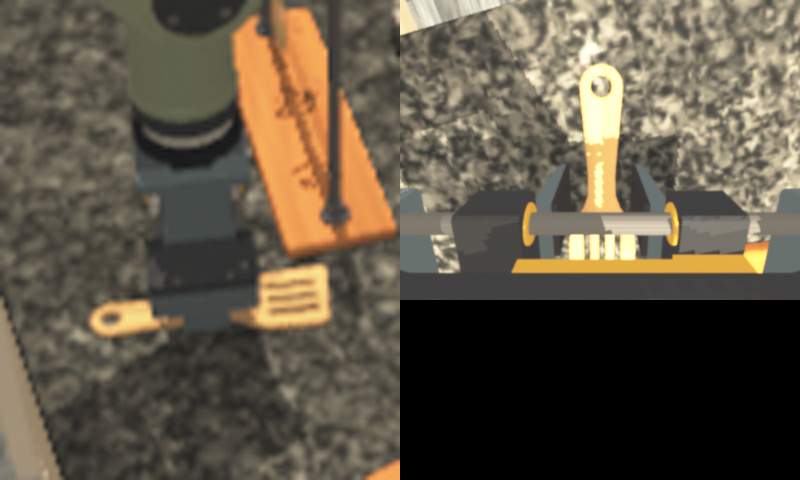

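At a reported z of -15 there is still no contact, and the tips are about 15 mm above the worktop. So the reported TCP is about 30 mm beyond the real tips, and I'll keep feeling downward.

```bash
python3 -m jog '{"jaw":[45,45,45],"slide":[[0,0,0.2],[0,0,0.15],[0,0,0]],"spin":[0,0,0]}'
python3 -m jog '{"jaw":[45,45],"slide":[[0,0,0.07],[0,0,0]],"spin":[0,0]}'
```

```text
time_s: 6.75
ee_pos: [439.7, 12.0, -24.9]
ee_rot: [-180.0, -0.1, 165.7]
force: [-0.4, 0.3, 1.0]
gripper_width: 44.9
gripper_force: 0.0
time_s: 6.95
ee_pos: [440.2, 12.0, -26.5]
ee_rot: [180.0, -0.0, 165.7]
force: [0.4, 0.9, -0.9]
gripper_width: 45.3
gripper_force: 0.0
```

```bash
python3 -m jog '{"jaw":[45,45],"slide":[[0,0,0.06],[0,0,0]],"spin":[0,0]}'
python3 -m jog '{"jaw":[10,10,10,10,10,10,10,10],"slide":[[0,0,0],[0,0,0],[0,0,0],[0,0,0],[0,0,0],[0,0,0],[0,0,0],[0,0,0]],"spin":[0,0,0,0,0,0,0,0]}' 20
```

```text
time_s: 7.15
ee_pos: [440.6, 12.0, -27.9]
ee_rot: [180.0, 0.0, 165.7]
force: [-1.2, -0.9, 2.1]
gripper_width: 45.0
gripper_force: 1.3
time_s: 7.95
ee_pos: [440.6, 12.0, -27.9]
ee_rot: [180.0, 0.0, 165.7]
force: [-0.2, -0.6, 5.2]
gripper_width: 22.1
gripper_force: 19.4
```

Gripped: width 22.1 at 19.4 N, with the real tips about 28 mm above the reported TCP. Now I'll lift and carry it to the block.

```bash
python3 -m jog '{"jaw":[10,10,10,10,10],"slide":[[0,0,-0.4],[0,0,-0.9],[0,0,-1],[0,0,-1],[0,0,0]],"spin":[0,0,0,0,0]}'
python3 -c "
from h import *
go(431.1,-257.3,62,99.4)"
```

```text
time_s: 8.45
ee_pos: [442.8, 12.1, 73.7]
ee_rot: [179.9, 0.4, 165.7]
force: [1.1, -0.5, -1.3]
gripper_width: 21.5
gripper_force: 18.3
t 8.45 at [442.8  12.1  73.7] [179.9   0.4 165.7] w 21.5 dist 270.0
slide pre-spin [-1.84 -8.8   0.39] slide post-spin [-8.797 -1.853  0.39 ] spin total 8.29
```

```bash
python3 -m jog '{"jaw":[10,10,10,10,10,10,10,10,10],"slide":[[0,0,0],[0,0,0],[0,0,0],[0,0,0],[0,0,0],[0,0,0],[0,0,0],[0,0,0],[0,0,0]],"spin":[0.921,0.921,0.921,0.921,0.921,0.921,0.921,0.921,0.921]}'
python3 -m jog '{"jaw":[10,10,10,10,10,10,10,10,10,10],"slide":[[-0.7,-0.15,0.04],[-1,-0.21,0.04],[-1,-0.21,0.04],[-1,-0.21,0.04],[-1,-0.21,0.04],[-1,-0.21,0.04],[-1,-0.21,0.04],[-1,-0.21,0.04],[-0.7,-0.15,0.04],[-0.4,-0.08,0.04]],"spin":[0,0,0,0,0,0,0,0,0,0]}'
python3 -m jog '{"jaw":[10,10],"slide":[[0,0,0],[0,0,0]],"spin":[0,0]}'
python3 - <<'E'
from h import *
go(431.1,-257.3,22,99.4)
save('top','t5');t=np.load('pics/t5.npy');save('scene','s5');s=np.load('pics/s5.npy')
im=np.zeros((480,800,3),np.uint8);im[:,:400]=cv2.resize(s[260:380,200:300],(400,480),interpolation=cv2.INTER_CUBIC)
im[:320,400:]=cv2.resize(t[190:270,300:400],(400,320),interpolation=cv2.INTER_CUBIC);cv2.imwrite('pics/c5.png',im)
E
```

```text
time_s: 9.35
ee_pos: [439.0, 12.1, 69.3]
ee_rot: [-179.8, -0.0, 99.1]
force: [-0.6, 0.6, -1.0]
gripper_width: 22.1
gripper_force: 18.3
time_s: 10.35
ee_pos: [427.6, -258.5, 57.2]
ee_rot: [-179.9, -0.1, 99.3]
force: [-0.1, -0.2, -0.6]
gripper_width: 21.4
gripper_force: 18.3
time_s: 10.55
ee_pos: [428.0, -256.5, 58.1]
ee_rot: [-179.9, -0.1, 99.4]
force: [0.1, -0.0, -1.3]
gripper_width: 21.8
gripper_force: 18.3
t 10.55 at [ 428.  -256.5   58.1] [-1.799e+02 -1.000e-01  9.940e+01] w 21.8 dist 36.2
slide pre-spin [-0.043  0.098  1.202] slide post-spin [-0.043  0.098  1.202] spin total -0.0
```

View pics/c5.png

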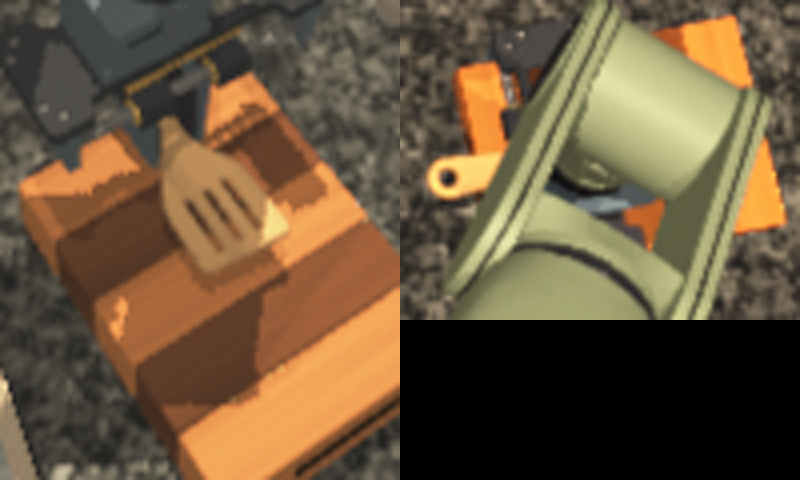

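The turner is level over the block and its hole sticks out past the left edge; in the top crop the hole is at (447,178). Now I'll lower it.

```bash
python3 -m jog '{"jaw":[10,10,10,10],"slide":[[0,0,0.6],[0,0,0.4],[0,0,0.1],[0,0,0]],"spin":[0,0,0,0]}'
python3 -m jog '{"jaw":[10,10],"slide":[[0,0,0.08],[0,0,0]],"spin":[0,0]}'
```

```text
time_s: 11.05
ee_pos: [428.3, -256.8, 25.4]
ee_rot: [-179.9, -0.1, 99.4]
force: [-0.2, 0.9, -0.6]
gripper_width: 22.1
gripper_force: 18.3
time_s: 11.25
ee_pos: [428.8, -257.6, 23.6]
ee_rot: [180.0, 0.0, 99.4]
force: [0.7, -0.2, 0.7]
gripper_width: 22.4
gripper_force: 18.3
```

```bash
python3 -m jog '{"jaw":[10,10],"slide":[[0,0,0.04],[0,0,0]],"spin":[0,0]}'
python3 -m jog '{"jaw":[45,45,45,45,45,45],"slide":[[0,0,0],[0,0,0],[0,0,0],[0,0,0],[0,0,0],[0,0,0]],"spin":[0,0,0,0,0,0]}'
```

```text
time_s: 11.45
ee_pos: [428.6, -257.6, 22.4]
ee_rot: [180.0, 0.0, 99.4]
force: [0.4, 0.5, -0.2]
gripper_width: 22.0
gripper_force: 18.3
time_s: 12.05
ee_pos: [428.6, -257.5, 22.2]
ee_rot: [180.0, -0.0, 99.4]
force: [-0.2, -0.1, 0.9]
gripper_width: 44.6
gripper_force: 0.0
```

```bash
python3 -m jog '{"jaw":[45,45,45,45,60,60,60,60,60,60],"slide":[[0,0,-0.3],[0,0,-0.9],[0,0,-1],[0,0,-1],[0,0,-1],[0,0,-1],[0,0,-1],[0,0,-1],[0,0,-1],[0,0,0]],"spin":[0,0,0,0,0,0,0,0,0,0]}'
python3 -c "
from h import *
go(580.5,162,310,81.9)"
```

```text
time_s: 13.05
ee_pos: [430.4, -258.7, 273.2]
ee_rot: [179.6, 0.4, 99.4]
force: [0.5, -0.4, -0.1]
gripper_width: 60.2
gripper_force: 0.0
t 13.05 at [ 430.4 -258.7  273.2] [179.6   0.4  99.4] w 60.2 dist 448.1
slide pre-spin [13.018  7.223 -1.226] slide post-spin [14.587  2.977 -1.226] spin total 2.19
```

```bash
python3 -m jog '{"jaw":[60,60,60,60,60,60,60,60,60,60],"slide":[[0.4,0.22,-0.4],[0.766,0.425,-0.4],[0.766,0.425,-0.4],[0.766,0.425,-0.4],[0.766,0.425,-0.2],[0.766,0.425,0],[0.766,0.425,0],[0.766,0.425,0],[0.766,0.425,0],[0.766,0.425,0]],"spin":[0,0,0,0,0,0,0,0,0,0]}'
python3 -m jog '{"jaw":[60,60,60,60,60,60,60,60,60,60],"slide":[[0.766,0.425,0],[0.766,0.425,0],[0.766,0.425,0],[0.766,0.425,0],[0.766,0.425,0],[0.766,0.425,0],[0.766,0.425,0],[0.34,0.18,0],[0,0,0],[0,0,0]],"spin":[0,0,0,0,0,0,0,0.73,0.73,0.73]}'
python3 - <<'E'
from h import *
E
python3 -m jog '{"jaw":[60,60],"slide":[[0,0,0],[0,0,0]],"spin":[0,0]}'
python3 - <<'E'
from h import *
go(580.5,162,255,81.9)
m=env.camera_model('wrist');save('wrist','w6');save('top','t6');save('scene','s6')
w=np.load('pics/w6.npy');s=np.load('pics/s6.npy')
im=np.zeros((600,800,3),np.uint8);im[:384,:512]=w;im[:480,520:800]=cv2.resize(s[90:210,200:270],(280,480),interpolation=cv2.INTER_CUBIC)
t=np.load('pics/t6.npy');im[390:590,:500]=cv2.resize(t[195:275,280:480],(500,200))
cv2.imwrite('pics/c6.png',im)
for p in [(580.4,162,321.5),(580.4,162,312),(565,53.5,312),(599,297,312),(564.6,164.3,235)]:print(np.round(proj(m,p)))
E
```

```text
time_s: 14.05
ee_pos: [512.0, -19.7, 321.6]
ee_rot: [-179.9, -0.1, 99.4]
force: [0.3, -0.9, 0.5]
gripper_width: 60.2
gripper_force: 0.0
time_s: 15.05
ee_pos: [577.1, 163.9, 321.2]
ee_rot: [-179.8, 0.0, 81.7]
force: [-0.0, -0.7, 0.6]
gripper_width: 59.9
gripper_force: 0.0
time_s: 15.25
ee_pos: [577.4, 162.9, 321.8]
ee_rot: [-179.9, 0.0, 82.0]
force: [-0.5, -0.5, -0.0]
gripper_width: 60.2
gripper_force: 0.0
t 15.25 at [577.4 162.9 321.8] [-179.9    0.    82. ] w 60.2 dist 66.8
slide pre-spin [-0.016  0.105  2.225] slide post-spin [-0.015  0.105  2.225] spin total 0.01
[260. 220.]
[260. 214.]
[260. 342.]
[260.  -7.]
[242. 184.]
```

View pics/c6.png

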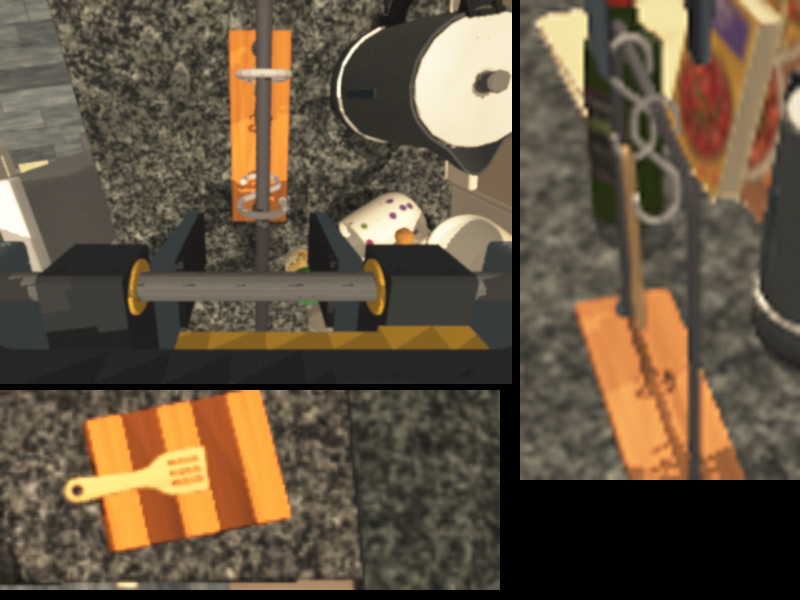

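The turner rests on the block with its hole clear of the left edge (lower crop, hole at (77,489)). In the wrist view the rail is at column 262 and the hook's top bend is at about (262,213), so the hook is about 1 mm in x and 3–4 mm in y from the prediction. I'll go down over it and grip.

```bash
python3 -c "
from h import *
m=env.camera_model('top');print('hole',atz(m,310.8,234.6,53.5),'bladeend',atz(m,207/2.5+280,(470-390)/2.5+195,53.5))
go(581.3,164.5,255,81.9)"
python3 -m jog '{"jaw":[60,60,60,60,60],"slide":[[0.05,0.13,0.6],[0,0,0.7],[0,0,0.6],[0,0,0.32],[0,0,0]],"spin":[0,0,0,0,0]}' 
python3 -m jog '{"jaw":[20,20,20,20,20,20,20,20],"slide":[[0,0,0],[0,0,0],[0,0,0],[0,0,0],[0,0,0],[0,0,0],[0,0,0],[0,0,0]],"spin":[0,0,0,0,0,0,0,0]}' 25
```

```text
hole [ 418.25032784 -187.15200964   53.5       ] bladeend [ 440.5809953 -353.5682412   53.5      ]
t 15.4 at [577.8 162.5 322.2] [-180.     0.    81.9] w 59.7 dist 67.3
slide pre-spin [0.083 0.106 2.239] slide post-spin [0.083 0.106 2.239] spin total 0.0
time_s: 15.9
ee_pos: [581.4, 163.1, 254.4]
ee_rot: [-179.8, 0.1, 81.9]
force: [-0.2, -0.6, -0.3]
gripper_width: 60.2
gripper_force: 0.0
time_s: 16.7
ee_pos: [582.4, 163.4, 256.2]
ee_rot: [179.9, -0.0, 81.9]
force: [0.5, 0.6, 3.7]
gripper_width: 35.6
gripper_force: 25.0
```

```bash
python3 -m jog '{"jaw":[20,20],"slide":[[0,0,0],[0,0,0]],"spin":[0,0]}'
python3 - <<'E'
from h import *
save('wrist','w7');save('scene','s7');w=np.load('pics/w7.npy');s=np.load('pics/s7.npy')
im=np.zeros((480,800,3),np.uint8);im[:384,:512]=w;im[:480,520:800]=cv2.resize(s[90:210,200:270],(280,480),interpolation=cv2.INTER_CUBIC)
cv2.imwrite('pics/c7.png',im)
print(env.state()['gripper_width'],env.state()['ee_pos'])
E
```

```text
time_s: 16.9
ee_pos: [582.4, 163.4, 256.2]
ee_rot: [179.9, -0.0, 81.9]
force: [0.1, 0.1, 4.9]
gripper_width: 35.8
gripper_force: 25.0
35.579745520337795 [582.44410663 163.38772811 256.17257831]
```

View pics/c7.png

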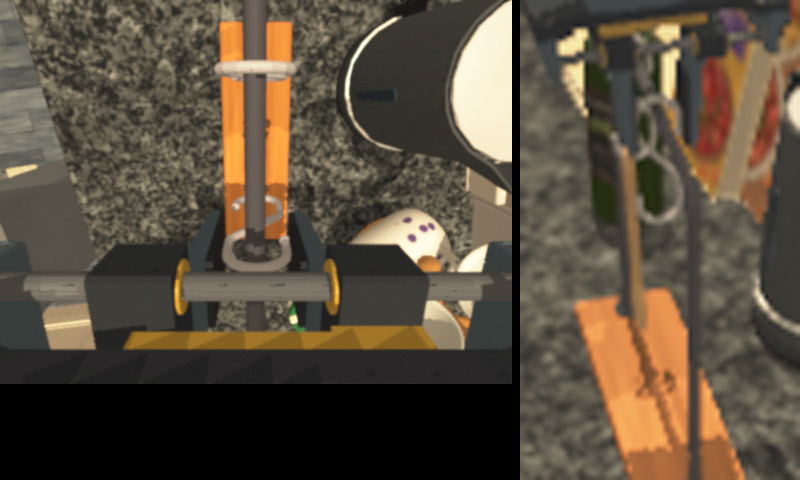

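The hook is held with a leg against each pad, its bend at about (257,262) and the rail between the legs at column 255. Next I'll unhook it with a lift, then a diagonal toward the robot.

```bash
python3 -m jog '{"jaw":[20,20,20,20,20,20,20,20,20,20],"slide":[[0,0,-0.3],[0,0,-0.4],[0,0,-0.25],[0,0,0],[0,-0.13,-0.14],[0,-0.137,-0.143],[0,-0.2,-0.183],[0,-0.27,-0.133],[0,-0.3,0],[0,0,0]],"spin":[0,0,0,0,0,0,0,0,0,0]}'
python3 -m jog '{"jaw":[20,20,20,20,20,20,20],"slide":[[0,-0.5,0],[0,-0.8,0],[0,-0.8,0],[0,-0.8,0],[0,-0.8,0],[0,-0.4,0],[0,0,0]],"spin":[0,0,0,0,0,0,0]}'
```

```text
time_s: 18.0
ee_pos: [550.0, 167.9, 302.7]
ee_rot: [180.0, -0.0, 81.9]
force: [0.1, 0.5, 0.1]
gripper_width: 35.9
gripper_force: 25.0
time_s: 18.7
ee_pos: [428.7, 185.2, 302.5]
ee_rot: [180.0, -0.0, 81.9]
force: [-0.6, -0.2, -1.3]
gripper_width: 35.8
gripper_force: 25.0
```

```bash
python3 -c "
from h import *
go(407.6,-126.4,100,189.4);print(env.state()['qpos'].round(1))"
```

```text
t 18.7 at [428.7 185.2 302.5] [180.   -0.   81.9] w 35.8 dist 372.3
slide pre-spin [-10.384   0.762   6.751] slide post-spin [  2.39  -10.134   6.751] spin total -13.43
[22.   5.2 90.1 -0.  84.7 30. ]
```

```bash
python3 -m jog '{"jaw":[20,20,20,20,20,20,20,20,20,20],"slide":[[-0.5,0.03,0.3],[-0.9,0.066,0.58],[-0.9,0.066,0.58],[-0.9,0.066,0.58],[-0.9,0.066,0.58],[-0.9,0.066,0.58],[-0.9,0.066,0.58],[-0.9,0.066,0.58],[-0.9,0.066,0.58],[-0.9,0.066,0.58]],"spin":[0,0,0,0,0,0,0,0,0,0]}'
python3 -m jog '{"jaw":[20,20,20,20,20,20,20,20,20,20],"slide":[[-0.9,0.066,0.58],[-0.6,0.05,0.35],[-0.28,0.02,0.2],[0,0,0],[0,0,0],[0,0,0],[0,0,0],[0,0,0],[0,0,0],[0,0,0]],"spin":[0,0,0,-0.96,-0.96,-0.96,-0.96,-0.96,-0.96,-0.96]}'
python3 -m jog '{"jaw":[20,20,20,20,20,20,20,20,20,20],"slide":[[0,0,0],[0,0,0],[0,0,0],[0,0,0],[0,0,0],[0,0,0],[0,0,0],[0,0,0],[0,0,0],[0,0,0]],"spin":[-0.96,-0.96,-0.96,-0.96,-0.96,-0.96,-0.95,0,0,0]}'
python3 -c "
from h import *
go(407.6,-126.4,62,189.4)"
```

```text
time_s: 19.7
ee_pos: [412.6, -74.8, 135.7]
ee_rot: [179.9, 0.0, 81.8]
force: [0.8, -0.5, -1.5]
gripper_width: 35.7
gripper_force: 25.0
time_s: 20.7
ee_pos: [409.2, -126.5, 102.8]
ee_rot: [180.0, 0.1, 136.0]
force: [-0.8, 0.3, -0.3]
gripper_width: 35.9
gripper_force: 25.0
time_s: 21.7
ee_pos: [408.4, -126.4, 102.6]
ee_rot: [-180.0, 0.0, -170.8]
force: [-0.0, 0.6, -0.9]
gripper_width: 36.0
gripper_force: 25.0
t 21.7 at [ 408.4 -126.4  102.6] [-180.     0.  -170.8] w 36.0 dist 40.6
slide pre-spin [0.028 0.004 1.354] slide post-spin [0.028 0.004 1.354] spin total -0.02
```

```bash
cat > fr.py <<'E'
import sys
from h import *
f='pics/fr.npz';o=dict(np.load(f)) if __import__('os').path.exists(f) else {}
o['f%d'%len(o)]=env.grab_frame('wrist');np.savez(f,**o);print(len(o))
E
python3 fr.py
python3 -m jog '{"jaw":[20,20],"slide":[[0.5,0.3,0.3],[0,0,0]],"spin":[0,0]}'|head -2;python3 fr.py
python3 -m jog '{"jaw":[20,20],"slide":[[0.3,0.6,0.3],[0,0,0]],"spin":[0,0]}'|head -2;python3 fr.py
python3 -m jog '{"jaw":[20,20],"slide":[[-0.8,0.3,0.3],[0,0,0]],"spin":[0,0]}'|head -2;python3 fr.py
python3 -m jog '{"jaw":[20,20],"slide":[[-0.6,-0.6,0.3],[0,0,0]],"spin":[0,0]}'|head -2;python3 fr.py
python3 -m jog '{"jaw":[20,20,20],"slide":[[0.6,-0.6,0.15],[0,0,0],[0,0,0]],"spin":[0,0,0]}';python3 fr.py
cat > fit.py <<'E'
from h import *
from scipy.optimize import differential_evolution
from scipy.ndimage import map_coordinates,gaussian_filter
o=np.load('pics/fr.npz');A=np.stack([o[k] for k in o]).astype(float).mean(3);std=np.minimum(A.std(0),40);mean=A.mean(0)
m=env.camera_model('wrist');s=env.state();p0=s['ee_pos']
from scipy.spatial.transform import Rotation as Ro
R=Ro.from_euler('xyz',s['ee_rot'],degrees=True).as_matrix()
def poly():
    P=[];a=np.linspace(0,np.pi,30)
    for t in np.linspace(-32,-38,4):P.append((-16,t))
    for t in a:P.append((-16*np.cos(t),-38-16*np.sin(t)))
    for t in np.linspace(-38,-11,12):P.append((16,t))
    for t in np.linspace(0,1,16):P.append((16-32*t,-11+29*t))
    for t in np.linspace(18,38,8):P.append((-16,t))
    for t in a:P.append((-16*np.cos(t),38+16*np.sin(t)))
    for t in np.linspace(38,24,6):P.append((16,t))
    return np.array(P)
Q=poly()
def world(par,Q=Q):
    e,f,dz,b,g=par   # mm, mm, mm, deg swing about tool y, deg yaw
    L=np.c_[np.zeros(len(Q)),Q[:,0],-(Q[:,1]-31)]      # tool axes, about grip centre z=31
    L=L@Ro.from_euler('yz',[b,g],degrees=True).as_matrix().T+[e,f,0]
    L[:,2]+=-31-9.3+dz     # origin is 9.3 above reported TCP
    return L@R.T+p0
sd=gaussian_filter(std,.7)
def samp(im,W):
    uv=np.array([proj(m,w) for w in W]);return map_coordinates(im,[uv[:,1],uv[:,0]],order=1,mode='nearest'),uv
def score(par):
    v,uv=samp(sd,world(par));k=uv[:,1]<265
    return v[k].mean()+0.02*(par[3]**2)/4+0.02*par[4]**2/4+.02*par[1]**2+.02*par[2]**2
if __name__=='__main__':
    r=differential_evolution(score,[(-12,12),(-3,3),(-5,5),(-12,12),(-8,8)],seed=1,tol=1e-6)
    print('e,f,dz,swing,yaw',r.x.round(2),'score',r.fun, 'bg',sd[120:260,200:310].mean(),'zero',score([0,0,0,0,0]))
    for e in range(-8,9,2):
        q=differential_evolution(lambda x:score([e,*x]),[(-3,3),(-5,5),(-12,12),(-8,8)],seed=1,maxiter=60,polish=False);print(e,q.x.round(1),round(q.fun,2))
    print('tip',world(r.x,np.array([[-16,-32.],[0,-54]])).round(1),'tcp',p0.round(1),s['ee_rot'])
    print(samp(mean,world(r.x))[0].round(0)[::4])
E
time python3 fit.py
```

```text
1
time_s: 21.95
ee_pos: [389.2, -119.0, 92.6]
2
time_s: 22.2
ee_pos: [378.7, -102.6, 84.1]
3
time_s: 22.45
ee_pos: [405.8, -91.1, 75.9]
4
time_s: 22.7
ee_pos: [425.4, -107.5, 66.7]
5
time_s: 23.05
ee_pos: [407.6, -126.5, 62.4]
ee_rot: [180.0, 0.0, -170.8]
force: [0.4, 0.3, -0.5]
gripper_width: 36.5
gripper_force: 25.0
6
e,f,dz,swing,yaw [ 1.56 -3.   -3.44  1.8   0.75] score 16.46352042261705 bg 22.361397594502677 zero 18.75082193930388
-8 [-2.   1.8 12.   5.9] 18.38
-6 [-2.4  1.8  5.9  1. ] 17.65
-4 [-2.4 -0.1  5.   0.5] 17.28
-2 [-2.5 -0.9  3.8  2.4] 17.05
0 [-2.9 -1.6  2.4  2.1] 16.66
2 [-3.  -3.6  1.4 -0.3] 16.49
4 [-3.  -5.   0.2 -1.8] 16.99
6 [-2.5 -5.  -1.1  3.8] 18.14
8 [-3.  -2.8 -2.6  1.5] 19.41
tip [[ 407.5 -145.7   43.3]
 [ 404.4 -129.9   21.3]] tcp [ 408.1 -126.3   62.5] [ 1.79998908e+02  4.00334004e-02 -1.70736677e+02]
[111.  91.  81. 101. 127. 144. 169. 180. 179. 166. 157. 187. 188. 187.
 180. 155.  84.  80.  63.  83. 150. 118. 157. 190. 184. 175. 168.]
real	0m31.671s
user	0m31.684s
sys	0m0.346s
```

```bash
cat > fit2.py <<'E'
from fit import *
mn=gaussian_filter(mean-2*std,.6)
def sc(par,full=False):
    v,uv=samp(mn,world(par));t=np.gradient(uv,axis=0);t/=np.linalg.norm(t,axis=1)[:,None]+1e-6
    n=np.c_[-t[:,1],t[:,0]]
    o=[map_coordinates(mn,[(uv+k*n)[:,1],(uv+k*n)[:,0]],order=1,mode='nearest') for k in(-7,7)]
    if full:return v,uv
    k=uv[:,1]<262
    return -(v-np.maximum(*o)*.5-np.minimum(*o)*.5)[k].mean()+.02*par[3]**2+.02*par[4]**2
B=[(-10,10),(-6,6),(-6,6),(-12,12),(-8,8)]
for sd_ in (1,2):
    r=differential_evolution(sc,B,seed=sd_,tol=1e-6,popsize=25);print(r.x.round(2),r.fun)
v,uv=sc(r.x,True);print(np.c_[uv,v][::3].round(0).tolist())
print('tip,seat',world(r.x,np.array([[-16,-32.],[0,-54]])).round(1),'tcp',p0.round(1))
E
python3 fit2.py
```

```text
[-1.15 -0.55  3.    0.34 -3.2 ] -91.9012786827432
[-1.17 -0.55  3.04  0.35 -3.2 ] -91.90126244604221
[[235.0, 208.0, 157.0], [235.0, 205.0, 156.0], [236.0, 204.0, 149.0], [239.0, 201.0, 142.0], [243.0, 199.0, 146.0], [249.0, 198.0, 151.0], [255.0, 197.0, 154.0], [262.0, 197.0, 154.0], [267.0, 198.0, 150.0], [272.0, 199.0, 145.0], [276.0, 201.0, 142.0], [277.0, 203.0, 143.0], [278.0, 205.0, 143.0], [278.0, 209.0, 143.0], [279.0, 212.0, 147.0], [280.0, 216.0, 140.0], [274.0, 219.0, 148.0], [264.0, 223.0, 150.0], [255.0, 227.0, 150.0], [244.0, 231.0, 150.0], [233.0, 236.0, 147.0], [229.0, 240.0, 143.0], [228.0, 247.0, 143.0], [227.0, 254.0, 143.0], [227.0, 257.0, 146.0], [230.0, 262.0, 148.0], [236.0, 266.0, 152.0], [244.0, 268.0, 155.0], [254.0, 269.0, 155.0], [265.0, 268.0, 156.0], [274.0, 265.0, 151.0], [281.0, 261.0, 148.0], [285.0, 256.0, 145.0], [286.0, 251.0, 142.0], [285.0, 246.0, 144.0], [284.0, 239.0, 146.0]]
tip,seat [[ 412.4 -142.4   36.8]
 [ 408.9 -126.8   14.8]] tcp [ 408.1 -126.3   62.5]
```

The model fit matches the hook well: brightness is uniform along the whole wire, giving a 3 mm lower position and -3.2° of yaw in the grip. Next I'll refine the hole position from both fixed cameras.

```bash
python3 - <<'E'
from h import *
for n,f in(('top','t6'),('scene','s6')):
    m=env.camera_model(n);im=np.load(f'pics/{f}.npy').astype(np.float32)
    u,v=map(lambda x:int(round(x)),proj(m,(417.7,-186.6,53.5)))
    c=im[v-8:v+9,u-8:u+9].astype(np.float32);k=8
    c=cv2.resize(c,None,fx=k,fy=k,interpolation=cv2.INTER_CUBIC)
    r=c[:,:,2];wood=(r>150).astype(np.uint8)
    cnt,h=cv2.findContours(wood,cv2.RETR_CCOMP,cv2.CHAIN_APPROX_NONE)
    for i,q in enumerate(cnt):
        if h[0][i][3]>=0 and cv2.contourArea(q)>40:
            M=cv2.moments(q);x=M['m10']/M['m00'];y=M['m01']/M['m00']
            px=(u-8+(x+.5)/k-.5,v-8+(y+.5)/k-.5)
            print(n,'hole px',np.round(px,2),'area px',cv2.contourArea(q)/k/k,[atz(m,*px,z).round(1) for z in(50,53.5,57)])
    # handle axis: wood mask points in neighborhood
E
```

```text
top hole px [310.38 234.72] area px 10.1640625 [array([ 418.1, -186.2,   50. ]), array([ 417.9, -185.8,   53.5]), array([ 417.6, -185.4,   57. ])]
scene hole px [225.85 279.74] area px 13.1015625 [array([ 416.6, -182.8,   50. ]), array([ 415.9, -185.1,   53.5]), array([ 415.2, -187.4,   57. ])]
```

```bash
python3 -m jog '{"jaw":[20,20],"slide":[[0,0,0],[0,0,0]],"spin":[0.4,0]}' | head -3; python3 -c "
from h import *
go(413.6,-169.5,62.5,186)"
```

```text
time_s: 23.3
ee_pos: [408.4, -126.0, 62.5]
ee_rot: [-180.0, 0.0, -173.9]
t 23.3 at [ 408.4 -126.    62.5] [-180.     0.  -173.9] w 35.7 dist 43.8
slide pre-spin [-1.600e-02 -1.459e+00 -1.000e-03] slide post-spin [-1.900e-02 -1.459e+00 -1.000e-03] spin total 0.02
```

```bash
python3 -m jog '{"jaw":[20,20,20,20,20],"slide":[[-0.01,-0.5,0],[0,-0.5,0],[0,-0.36,0],[0,-0.1,0],[0,0,0]],"spin":[0,0,0,0,0]}'; python3 -c "
from h import *
go(413.6,-169.5,62.5,186)"
```

```text
time_s: 23.8
ee_pos: [413.1, -169.9, 62.1]
ee_rot: [180.0, -0.0, -173.9]
force: [0.2, 1.1, -0.7]
gripper_width: 35.7
gripper_force: 25.0
t 23.8 at [ 413.1 -169.9   62.1] [ 180.    -0.  -173.9] w 35.7 dist 0.8
slide pre-spin [-0.019  0.013 -0.014] slide post-spin [-0.019  0.013 -0.014] spin total 0.01
```

```bash
python3 -c "
from h import *
save('scene','a0')"
python3 -m jog '{"jaw":[20,20,20,20,20,20],"slide":[[-0.01,0.01,-0.15],[0,0,-0.15],[0,0,-0.15],[0,0,-0.15],[0,0,-0.13],[0,0,0]],"spin":[0,0,0,0,0,0]}'
python3 - <<'E'
from h import *
save('scene','a1');m=env.camera_model('scene')
a=np.load('pics/a0.npy');b=np.load('pics/a1.npy')
u0=np.array([-.163,.987])
for n,d in(('end',12),('mid',-25),('neck',-50),('blade',-130),('edge',-160)):
    p=np.r_[np.array([417,-185.8])+d*u0,55];u,v=np.round(proj(m,p)).astype(int)
    A=cv2.cvtColor(a[v-12:v+13,u-12:u+13],cv2.COLOR_BGR2GRAY);Bi=cv2.cvtColor(b[v-20:v+21,u-20:u+21],cv2.COLOR_BGR2GRAY)
    r=cv2.matchTemplate(Bi,A,cv2.TM_CCOEFF_NORMED);_,mx,_,l=cv2.minMaxLoc(r)
    print(n,(u,v),'shift',l[0]-8,l[1]-8,round(mx,3),'diff in place',np.abs(A.astype(int)-Bi[8:33,8:33]).mean().round(1))
q=[proj(m,(417,-185.8,z)) for z in(55,67)];print(np.round(q,1))
E
```

```text
time_s: 24.45
ee_pos: [413.8, -169.7, 84.7]
ee_rot: [-180.0, 0.1, -173.9]
force: [-0.6, 0.3, -0.8]
gripper_width: 35.9
gripper_force: 25.0
end (np.int64(224), np.int64(276)) shift 0 0 0.788 diff in place 11.6
mid (np.int64(231), np.int64(286)) shift 0 0 0.888 diff in place 6.4
neck (np.int64(236), np.int64(294)) shift 0 0 0.937 diff in place 3.6
blade (np.int64(253), np.int64(318)) shift 0 0 0.942 diff in place 4.3
edge (np.int64(260), np.int64(328)) shift 0 0 1.0 diff in place 0.2
[[226.3 279.5]
 [226.2 276.8]]
```

The turner didn't shift as the tip rose, so the tip is through the hole. Now I'll lift slowly.

```bash
python3 -m jog '{"jaw":[20,20,20,20,20,20,20,20,20,20],"slide":[[0,0,-0.15],[0,0,-0.15],[0,0,-0.2],[0,0,-0.3],[0,0,-0.4],[0,0,-0.4],[0,0,-0.4],[0,0,-0.4],[0,0,-0.4],[0,0,-0.4]],"spin":[0,0,0,0,0,0,0,0,0,0]}'
python3 -m jog '{"jaw":[20,20,20,20,20,20,20,20,20,20],"slide":[[0,0,-0.4],[0,0,-0.4],[0,0,-0.4],[0,0,-0.4],[0,0,-0.3],[0,0,-0.3],[0,0,-0.3],[0,0,-0.3],[0,0,-0.3],[0,0,-0.3]],"spin":[0,0,0,0,0,0,0,0,0,0]}'
python3 -c "
from h import *
save('scene','a2')"
python3 -m jog '{"jaw":[20,20,20,20,20,20,20,20,20,20],"slide":[[0,0,-0.3],[0,0,-0.3],[0,0,-0.3],[0,0,-0.3],[0,0,-0.2],[0,0,0],[0,0,0],[0,0,0],[0,0,0],[0,0,0]],"spin":[0,0,0,0,0,0,0,0,0,0]}'
python3 - <<'E'
from h import *
s=env.state();print(s['ee_pos'].round(1))
save('scene','a3');m=env.camera_model('scene')
b=np.load('pics/a3.npy').astype(int);b2=np.load('pics/a2.npy').astype(int)
p=s['ee_pos']+[0.5,0,-52.7]
for d in range(0,175,12):
    q=p-[0,0,d];u,v=np.round(proj(m,q)).astype(int);print(d,(u,v),b[v,u],b[v,u-5],b[v,u+5])
E
```

```text
time_s: 25.5
ee_pos: [413.4, -169.6, 181.2]
ee_rot: [-180.0, 0.0, -173.9]
force: [-0.5, -0.3, -1.0]
gripper_width: 35.7
gripper_force: 25.0
time_s: 26.5
ee_pos: [413.3, -169.5, 282.6]
ee_rot: [180.0, -0.0, -173.9]
force: [-0.7, 0.2, -0.3]
gripper_width: 35.5
gripper_force: 25.0
time_s: 27.55
ee_pos: [413.2, -169.6, 323.7]
ee_rot: [180.0, -0.0, -173.9]
force: [0.2, -0.2, -0.3]
gripper_width: 35.9
gripper_force: 25.0
[ 413.2 -169.6  323.7]
0 (np.int64(219), np.int64(219)) [ 93 105 115] [ 70 108 143] [ 76 118 157]
12 (np.int64(219), np.int64(222)) [ 74 113 150] [ 71 110 146] [ 76 118 156]
24 (np.int64(220), np.int64(226)) [ 74 115 152] [ 69 106 140] [ 75 117 156]
36 (np.int64(220), np.int64(230)) [ 76 115 153] [ 67  88 105] [ 75 118 156]
48 (np.int64(220), np.int64(233)) [ 80 124 165] [62 73 80] [ 76 117 155]
60 (np.int64(220), np.int64(236)) [ 73 114 152] [ 87 101 107] [ 75 116 154]
72 (np.int64(220), np.int64(240)) [ 72 110 147] [ 85  99 104] [ 75 115 153]
84 (np.int64(221), np.int64(243)) [ 72 111 148] [63 71 75] [ 74 115 153]
96 (np.int64(221), np.int64(246)) [ 71 109 145] [75 87 93] [ 76 115 153]
108 (np.int64(221), np.int64(249)) [ 70 108 143] [ 97 114 121] [ 75 116 154]
120 (np.int64(221), np.int64(252)) [ 70 107 142] [71 82 86] [ 76 115 154]
132 (np.int64(222), np.int64(255)) [ 69 107 142] [52 60 64] [ 75 116 154]
144 (np.int64(222), np.int64(258)) [ 69 106 139] [ 73 108 139] [ 76 115 153]
156 (np.int64(222), np.int64(261)) [ 68 102 133] [ 80 124 166] [56 71 82]
168 (np.int64(222), np.int64(264)) [ 76  91 101] [ 78 122 162] [62 71 76]
```

The turner hangs straight down from the hook, with wood all along the predicted column. Next I'll spin it back and carry it to the rail with gentle ramps.

```bash
python3 -m jog '{"jaw":[20,20,20,20,20,20,20,20,20,20],"slide":[[0,0,0],[0,0,0],[0,0,0],[0,0,0],[0,0,0],[0,0,0],[0,0,0],[0,0,0],[0,0,0],[0,0,0]],"spin":[0.4,0.7,0.9,0.95,0.95,0.95,0.95,0.95,0.95,0.95]}'|head -3
python3 -m jog '{"jaw":[20,20,20,20,20,20,20,20],"slide":[[0,0,0],[0,0,0],[0,0,0],[0,0,0],[0,0,0],[0,0,0],[0,0,0],[0,0,0]],"spin":[0.95,0.95,0.9,0.8,0.5,0.28,0,0]}'
python3 -c "
from h import *
go(433.9,184.6,310,81.9)"
```

```text
time_s: 28.6
ee_pos: [413.3, -169.5, 323.9]
ee_rot: [180.0, -0.0, 116.6]
time_s: 29.4
ee_pos: [413.3, -169.6, 324.0]
ee_rot: [-180.0, -0.0, 81.9]
force: [0.8, 0.1, -1.1]
gripper_width: 35.9
gripper_force: 25.0
t 29.4 at [ 413.3 -169.6  324. ] [-180.    -0.    81.9] w 35.9 dist 355.0
slide pre-spin [11.784 -0.981  0.465] slide post-spin [11.784 -0.984  0.465] spin total 0.0
```

```bash
python3 -m jog '{"jaw":[20,20,20,20,20,20,20,20,20,20],"slide":[[0.2,-0.017,0.01],[0.35,-0.029,0.014],[0.5,-0.042,0.02],[0.65,-0.054,0.026],[0.762,-0.063,0.03],[0.762,-0.063,0.03],[0.762,-0.063,0.03],[0.762,-0.063,0.03],[0.762,-0.063,0.03],[0.762,-0.063,0.03]],"spin":[0,0,0,0,0,0,0,0,0,0]}'|head -2
python3 -m jog '{"jaw":[20,20,20,20,20,20,20,20,20],"slide":[[0.762,-0.063,0.03],[0.762,-0.063,0.03],[0.762,-0.063,0.03],[0.762,-0.063,0.03],[0.762,-0.063,0.03],[0.65,-0.054,0.026],[0.5,-0.042,0.02],[0.35,-0.029,0.014],[0.2,-0.017,0.01]],"spin":[0,0,0,0,0,0,0,0,0]}'
python3 -m jog '{"jaw":[20,20,20,20,20],"slide":[[0,0,0],[0,0,0],[0,0,0],[0,0,0],[0,0,0]],"spin":[0,0,0,0,0]}'|head -2
python3 -c "
from h import *
n=np.array([.990,-.141])
g=np.array([582.4,163.4])-42*n
go(g[0],g[1],303.5,81.9);print(env.state()['ee_rot'])"
```

```text
time_s: 30.4
ee_pos: [424.1, 20.6, 316.6]
time_s: 31.3
ee_pos: [434.0, 185.6, 309.8]
ee_rot: [-180.0, -0.0, 81.9]
force: [0.4, -0.1, -1.6]
gripper_width: 35.6
gripper_force: 25.0
time_s: 31.8
ee_pos: [434.3, 184.0, 310.0]
t 31.8 at [434.3 184.  310. ] [180.    0.   81.8] w 36.0 dist 107.7
slide pre-spin [0.019 3.584 0.216] slide post-spin [0.015 3.584 0.216] spin total -0.01
[1.79995911e+02 1.90933985e-03 8.18275133e+01]
```

```bash
rm pics/fr.npz; python3 fr.py
python3 -m jog '{"jaw":[20,20,20],"slide":[[0,0.2,0.03],[0,0.4,0.04],[0,0.5,0.04]],"spin":[0,0,0]}'|head -1;python3 fr.py
python3 -m jog '{"jaw":[20,20,20],"slide":[[0,0.5,0.04],[0,0.5,0.03],[0,0.5,0.03]],"spin":[0,0,0]}'|head -1;python3 fr.py
python3 -m jog '{"jaw":[20,20,20,20,20],"slide":[[0,0.5,0],[0,0.3,0],[0,0.15,0],[0,0.04,0],[0,0,0]],"spin":[0,0,0,0,0]}';python3 fr.py
python3 fit2.py | head -2
python3 -c "
from h import *
n=np.array([.990,-.141]);g=np.array([582.4,163.4])-22*n
go(g[0],g[1],303,81.9)"
```

```text
1
time_s: 32.15
2
time_s: 32.5
3
time_s: 33.05
ee_pos: [540.8, 169.3, 303.7]
ee_rot: [-180.0, -0.0, 81.9]
force: [-0.5, 0.3, -1.7]
gripper_width: 35.7
gripper_force: 25.0
4
[-2.43  0.03  4.3   0.91 -3.58] -91.26915341951343
[-2.43  0.03  4.29  0.91 -3.58] -91.26917747114896
t 33.1 at [540.6 169.3 303.8] [-180.    -0.    81.9] w 35.6 dist 20.2
slide pre-spin [0.003 0.672 0.025] slide post-spin [0.002 0.672 0.025] spin total -0.0
```

```bash
python3 -m jog '{"jaw":[20,20,20,20],"slide":[[0,0.3,-0.02],[0,0.3,-0.02],[0,0.08,0],[0,0,0]],"spin":[0,0,0,0]}'|sed -n 1,4p
python3 -m jog '{"jaw":[20,20,20,20,20],"slide":[[0,0.27,0.133],[0,0.2,0.183],[0,0.137,0.143],[0,0.13,0.14],[0,0,0]],"spin":[0,0,0,0,0]}'
python3 -c "
from h import *
go(582.4,163.4,256.2,81.9)"
```

```text
time_s: 33.5
ee_pos: [561.7, 166.3, 304.5]
ee_rot: [-180.0, -0.0, 81.8]
force: [-0.3, 0.5, -1.0]
time_s: 34.0
ee_pos: [583.1, 163.0, 285.6]
ee_rot: [-179.9, 0.0, 81.9]
force: [0.6, -0.4, -1.3]
gripper_width: 36.0
gripper_force: 25.0
t 34.0 at [583.1 163.  285.6] [-179.9    0.    81.9] w 36.0 dist 29.4
slide pre-spin [ 0.01  -0.024  0.98 ] slide post-spin [ 0.01  -0.024  0.98 ] spin total -0.01
```

No contact so far. I'll lower it onto the rail in stages.

```bash
python3 -m jog '{"jaw":[20,20,20,20,20],"slide":[[0,-0.02,0.2],[0,0,0.25],[0,0,0.2],[0,0,0.1],[0,0,0]],"spin":[0,0,0,0,0]}'
python3 -m jog '{"jaw":[20,20],"slide":[[0,0,0.07],[0,0,0]],"spin":[0,0]}'|sed -n '2p;4p'
python3 -m jog '{"jaw":[20,20],"slide":[[0,0,0.05],[0,0,0]],"spin":[0,0]}'|sed -n '2p;4p'
```

```text
time_s: 34.5
ee_pos: [582.0, 163.3, 263.7]
ee_rot: [-179.9, 0.0, 81.9]
force: [-0.2, -0.4, -1.4]
gripper_width: 36.0
gripper_force: 25.0
ee_pos: [582.4, 163.3, 262.2]
force: [0.1, 0.1, -0.8]
ee_pos: [582.4, 163.3, 260.7]
force: [-0.0, -0.6, -0.7]
```

```bash
for i in 1; do python3 -m jog '{"jaw":[20,20],"slide":[[0,0,0.05],[0,0,0]],"spin":[0,0]}'|sed -n '2p;4p'; done
python3 -m jog '{"jaw":[20,20],"slide":[[0,0,0.05],[0,0,0]],"spin":[0,0]}'|sed -n '2p;4p'
```

```text
ee_pos: [582.3, 163.3, 259.1]
force: [-0.0, 0.3, -0.8]
ee_pos: [582.3, 163.3, 257.5]
force: [-0.3, -0.4, -1.4]
```

```bash
python3 -m jog '{"jaw":[20,20],"slide":[[0,0,0.04],[0,0,0]],"spin":[0,0]}'|sed -n '2p;4p'
python3 -m jog '{"jaw":[20,20],"slide":[[0,0,0.04],[0,0,0]],"spin":[0,0]}'|sed -n '2p;4p'
```

```text
ee_pos: [582.5, 163.4, 256.6]
force: [-0.8, -0.1, -1.4]
ee_pos: [582.7, 163.4, 256.3]
force: [0.4, 0.4, 3.7]
```

The hook seats at 256.3, the same height as before. I'll release it gradually.

```bash
python3 -m jog '{"jaw":[37,38,40,43,47,52,57,60,60,60],"slide":[[0,0,0],[0,0,0],[0,0,0],[0,0,0],[0,0,0],[0,0,0],[0,0,0],[0,0,0],[0,0,0],[0,0,0]],"spin":[0,0,0,0,0,0,0,0,0,0]}'
python3 -m jog '{"jaw":[60,60,60,60,60,60,60,60,60,60],"slide":[[0,0,-0.2],[0,0,-0.4],[0,0,-0.5],[0,0,-0.5],[0,0,-0.6],[0,0,-0.8],[0,0,-0.8],[0,0,-0.3],[0,0,0],[0,0,0]],"spin":[0,0,0,0,0,0,0,0,0,0]}'
python3 - <<'E'
from h import *
for i in range(3): save('scene','z%d'%i);save('wrist','zw%d'%i)
a=[np.load('pics/z%d.npy'%i).astype(int) for i in range(3)]
m=env.camera_model('scene');u,v=np.round(proj(m,(580,164,150))).astype(int)
c=lambda i:a[i][v-50:v+50,u-15:u+20]
print('motion',np.abs(c(0)-c(2)).mean(),np.abs(c(0)-c(2)).max())
for z in range(205,30,-14):
    u,v=np.round(proj(m,(580.5,164,z))).astype(int);print(z,a[2][v,u-6],a[2][v,u],a[2][v,u+6])
E
```

```text
time_s: 36.7
ee_pos: [582.4, 163.3, 255.4]
ee_rot: [180.0, -0.0, 81.9]
force: [0.6, -0.1, -0.6]
gripper_width: 60.3
gripper_force: 0.0
time_s: 37.7
ee_pos: [582.2, 163.3, 377.6]
ee_rot: [-179.9, 0.0, 81.9]
force: [-0.1, 0.6, 0.1]
gripper_width: 60.3
gripper_force: 0.0
motion 1.5185714285714285 69
205 [ 69 108 143] [ 73  98 120] [ 83  96 103]
191 [ 70 108 143] [ 68  89 110] [66 76 79]
177 [ 70 108 142] [ 74  94 111] [ 96 111 117]
163 [ 70 107 141] [ 71  89 102] [57 63 67]
149 [ 70 109 144] [68 83 95] [75 87 92]
135 [ 71 108 145] [ 79 143 227] [65 74 78]
121 [ 65  91 115] [ 78 143 226] [70 81 85]
107 [ 65 107 158] [ 75 129 199] [ 72  91 114]
93 [ 48  79 126] [ 75 132 211] [ 75 133 218]
79 [ 47  79 125] [ 73 129 208] [ 79 141 226]
65 [ 71 129 213] [ 74 133 214] [ 84 151 234]
51 [ 79 144 229] [ 74 131 215] [ 84 149 232]
37 [ 70 129 213] [ 74 134 220] [ 81 145 228]
```

```bash
python3 -m jog '{"jaw":[60,60,60,60,60,60,60,60,60,60],"slide":[[0,0,0],[0,0,0],[0,0,0],[0,0,0],[0,0,0],[0,0,0],[0,0,0],[0,0,0],[0,0,0],[0,0,0]],"spin":[0,0,0,0,0,0,0,0,0,0]}'|head -1
python3 -m jog '{"jaw":[60,60,60,60,60,60,60,60,60,60],"slide":[[0,0,0],[0,0,0],[0,0,0],[0,0,0],[0,0,0],[0,0,0],[0,0,0],[0,0,0],[0,0,0],[0,0,0]],"spin":[0,0,0,0,0,0,0,0,0,0]}'|head -1
python3 - <<'E'
from h import *
ims=[]
for i in range(5): ims.append(env.grab_frame('scene').astype(int))
ref=np.load('pics/scene0.npy')[:,:,::-1].astype(int);m=env.camera_model('scene')
def hookp(x,z,y=0):
    n=np.array([.990,-.141]);r=np.array([.141,.990]);c=np.array([581.3,164.5])+x*n+y*r;return np.r_[c,z]
print('pred seat',np.round(proj(m,hookp(0,211.5))),'pred edge l/r',[np.round(proj(m,hookp(0,206.5-168,y))) for y in(-28,0,28)],'neck',[np.round(proj(m,hookp(0,125,y))) for y in(-11,11)])
for k in(0,2,4):
    d=(np.abs(ims[k]-ref).sum(2)>60).astype(np.uint8)
    out=[]
    for v in range(150,222,6):
        w=np.flatnonzero(d[v,205:270]);out.append((v,*( (w.min()+205,w.max()+205,len(w)) if len(w) else ())))
    print(out)
print('frame motion',[np.abs(ims[i]-ims[0])[130:230,205:270].mean().round(2) for i in range(5)])
print(env.state()['time_s'])
E
```

```text
time_s: 39.0
time_s: 40.0
pred seat [234. 144.] pred edge l/r [array([237., 192.]), array([235., 186.]), array([233., 181.])] neck [array([235., 168.]), array([234., 164.])]
[(150, np.int64(227), np.int64(235), 6), (156, np.int64(228), np.int64(234), 3), (162, np.int64(228), np.int64(235), 4), (168, np.int64(228), np.int64(234), 2), (174, np.int64(231), np.int64(231), 1), (180,), (186, np.int64(231), np.int64(235), 2), (192, np.int64(233), np.int64(234), 2), (198, np.int64(234), np.int64(236), 3), (204, np.int64(252), np.int64(253), 2), (210, np.int64(228), np.int64(268), 33), (216, np.int64(216), np.int64(264), 38)]
[(150, np.int64(227), np.int64(235), 7), (156, np.int64(228), np.int64(235), 4), (162, np.int64(228), np.int64(234), 3), (168, np.int64(228), np.int64(234), 2), (174, np.int64(231), np.int64(231), 1), (180,), (186, np.int64(231), np.int64(235), 2), (192, np.int64(233), np.int64(234), 2), (198, np.int64(234), np.int64(236), 3), (204, np.int64(252), np.int64(253), 2), (210, np.int64(228), np.int64(268), 33), (216, np.int64(216), np.int64(264), 39)]
[(150, np.int64(227), np.int64(235), 6), (156, np.int64(228), np.int64(235), 4), (162, np.int64(228), np.int64(234), 2), (168, np.int64(228), np.int64(235), 4), (174, np.int64(231), np.int64(235), 3), (180,), (186, np.int64(231), np.int64(235), 2), (192, np.int64(233), np.int64(234), 2), (198, np.int64(234), np.int64(236), 3), (204, np.int64(252), np.int64(253), 2), (210, np.int64(228), np.int64(268), 33), (216, np.int64(216), np.int64(264), 39)]
frame motion [np.float64(0.0), np.float64(0.37), np.float64(0.46), np.float64(0.64), np.float64(0.83)]
40.25
```

```bash
python3 -m jog '{"jaw":[60,60,60,60,60,60,60,60,60,60],"slide":[[0,-0.4,0],[0,-0.8,0],[0,-1,0],[0,-1,0],[0,-1,0],[0,-1,0],[0,-1,0],[-1,-0.5,0],[-1,0,0],[-1,0,0]],"spin":[0,0,0,0,0,0,0,0,0,0]}'|head -2
python3 - <<'E'
from h import *
m=env.camera_model('top');ref=np.load('pics/top0.npy')[:,:,::-1].astype(int);sm=env.camera_model('scene');sr=np.load('pics/scene0.npy')[:,:,::-1].astype(int)
T=[];S=[]
for i in range(4):T.append(env.grab_frame('top').astype(int));S.append(env.grab_frame('scene').astype(int))
n=np.array([.990,-.141]);r=np.array([.141,.990])
P=lambda z,y=0:np.r_[np.array([581.3,164.5])+y*r,z]
wood=lambda I:((I[...,0]-I[...,2])>45)
print('pred top: seat',np.round(proj(m,P(211.5))),'edge',[np.round(proj(m,P(38,y))) for y in(-28,28)],'end',np.round(proj(m,P(221))))
d=np.abs(T[3]-ref).sum(2)>70
for v in range(158,196,2):
    w=np.flatnonzero(d[v,165:225]);print(v,(w+165).tolist())
print('still top',[np.abs(T[i]-T[0])[155:200,165:230].mean().round(2) for i in range(4)],'scene',[np.abs(S[i]-S[0])[100:205,205:270].mean().round(2) for i in range(4)])
for k,(x0,y0,x1,y1) in {'honey':(255,155,285,185),'salt':(295,150,315,180),'pepper':(305,125,340,165),'turner-old':(235,200,268,260)}.items():print(k,np.abs(T[3]-ref)[y0:y1,x0:x1].mean().round(1))
cv2.imwrite('pics/fin.png',T[3][...,::-1].astype(np.uint8));print(env.state()['time_s'])
E
```

```text
time_s: 41.25
ee_pos: [368.9, 102.1, 378.7]
pred top: seat [193. 175.] edge [array([210., 187.]), array([193., 185.])] end [192. 174.]
158 []
160 [186, 187]
162 [189]
164 []
166 []
168 []
170 [165, 166, 188]
172 [165, 167, 168, 189, 190]
174 [169, 170, 188, 189, 190, 191, 192, 193, 194, 195]
176 [165, 166, 171, 172, 190, 191, 193, 194, 195, 196, 197, 198]
178 [167, 173, 174, 193, 194, 195, 196, 197, 198, 199]
180 [167, 168, 169, 170, 171, 174, 176, 177, 178, 179, 194, 195, 196, 197, 198, 199, 200]
182 [169, 170, 171, 172, 175, 176, 177, 178, 179, 180, 181, 182, 183, 184, 185, 191, 192, 195, 198, 199, 200, 201]
184 [184, 185, 188, 194, 195, 196, 197, 198, 199, 200, 201, 202, 217, 223]
186 [198, 199, 200, 201, 202, 203, 204, 205, 206, 207, 208, 218]
188 [191, 192, 205]
190 [207, 208, 209, 210, 211, 212, 213]
192 []
194 []
still top [np.float64(0.0), np.float64(1.18), np.float64(1.4), np.float64(1.64)] scene [np.float64(0.0), np.float64(0.39), np.float64(0.4), np.float64(0.37)]
honey 0.9
salt 2.2
pepper 1.5
turner-old 45.5
41.65
```

The silhouette runs from the seat at (191,174) to the blade edge at about (203,186), as predicted. The shaker, mill and jar haven't moved. I'll let it settle for 3 s and then hand in.

```bash
for i in 1 2 3; do python3 -m jog '{"jaw":[60,60,60,60,60,60,60,60,60,60],"slide":[[0,0,0],[0,0,0],[0,0,0],[0,0,0],[0,0,0],[0,0,0],[0,0,0],[0,0,0],[0,0,0],[0,0,0]],"spin":[0,0,0,0,0,0,0,0,0,0]}'|head -1; done
python3 - <<'E'
from h import *
T=[env.grab_frame('top').astype(int) for i in range(8)]
print([np.abs(t-T[0])[165:192,185:215].mean().round(2) for t in T],[np.abs(t-T[0])[200:260,300:360].mean().round(2) for t in T])
print(env.job_done())
E
```

```text
time_s: 42.65
time_s: 43.65
time_s: 44.65
[np.float64(0.0), np.float64(0.82), np.float64(0.82), np.float64(0.83), np.float64(0.78), np.float64(0.71), np.float64(0.78), np.float64(0.79)] [np.float64(0.0), np.float64(0.72), np.float64(0.73), np.float64(0.71), np.float64(0.73), np.float64(0.72), np.float64(0.72), np.float64(0.72)]
the job is handed in; nothing more can be done
None
```

I handed the job in at about 45 s: in the last camera images the turner hangs still on its S-hook from the rail, the hook is let go, and the shaker, mill and jar stand where they were; no verdict came back.

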